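Hang the keyhole holder and stow the tape measure

TASK

Hang the grey sheet-metal holder on the screw that sticks out of the small plywood panel: pass the round part of its keyhole over the screw head, then let it down until the screw is at the very top of the narrow slot and the holder hangs straight. Once it hangs by itself, stand the tape measure upright in its tray, all the way down on the tray floor, and let go.

Things in the scene. Friction and masses are not known exactly. Their poses are not given: they have to be found in the camera images.
- panel: Fixed plywood board on a wooden foot. Origin on the bench under the board's front face, mid-width; the face looks along its -x, y runs along the board, z up. Board 90 mm wide, 18 mm thick behind the face, top edge 140 mm over the bench; foot 90 mm wide, 18 mm high, 25 mm in front of the face to 85 mm behind it.
- screw (a point): Centre of the steel screw's bare neck, axes as the panel. The screw stands out of the board along -x, 127 mm above the bench: neck 6 mm in diameter, 7.5 mm long between face and head (this point is 3.75 mm in front of the face); head 13 mm in diameter, 4.5 mm thick, its front 12 mm from the face.
- holder: Loose grey metal holder, 200 g, standing upright. Back plate 64 mm wide (y), 5 mm thick, 98 mm high; tray in front of it (-x), lifting tab on top. Origin on the underside, in the plate's back face, mid-width; z up, back face looks along +x (to the board when hung, axes then parallel to the panel's). Hung, its underside is 54 mm above the bench.
- tab (a point): Centre of the lifting tab on top of the holder, at x -5, y 0, z 115 mm in the holder's axes. The tab is 10 mm thick (x), 34 mm wide (y), from z 97 to 132 mm; take it from above across the 10 mm. When hung it stands clear above the board's top edge.
- keyhole (a point): Centre of the keyhole's wide opening (eight-sided, 22 mm across) on the plate's mid-plane, at x -2.5, y 0, z 50 mm in the holder's axes. From it a slot 9 mm wide runs straight up to z = 76 mm. The screw head passes only through the wide opening.
- slot_seat (a point): Point of the holder that lies on the screw's neck centre when fully hung: mid-plane of the plate, top of the slot, at x -2.5, y 0, z 73 mm in the holder's axes, 23 mm above the keyhole's wide opening centre.
- tray (a point): Centre of the tray's inner floor, at x -54.5, y 0, z 4 mm in the holder's axes. Inside the tray is 99 mm long (x) and 56 mm wide (y); floor and rims are 4 mm thick, the rims rise to z = 16 mm on three sides, the plate closes the fourth.
- tape_measure: Loose yellow pocket tape measure, 280 g, standing on edge: case 36 mm thick (x), 76 mm long with its end hook (y, -38 to 38 mm), 62 mm high. Origin at the centre of its underside, z up. Take it from above across the 36 mm; it fits the tray only with its length along the tray, either way round.
- drawer_corner (a point): Lower near corner of the open cabinet drawer that overhangs the back of the bench (fixed, not used). Its front is 70 mm high, z 290 to 360 mm, and runs from here left and away to about x 750, y 480 mm; the cabinet stands behind it. Swing the hand from right to left on the robot's side of it, no farther than about 430 mm from the base axis.
There are look-alikes about, which are no part of the job. There is more than one size of the tape_measure; the job needs the larger.

How it is judged:
By the outcome, as a careful person would: the job done as asked, in the order asked, and still so for the second after the job is handed in, with the robot touching nothing.
It also fails if it takes over 58 s, if anything falls off the work surface, if the arm or the gripper's body presses on something with over 40 N, if the wrist force passes 120 N, or if a joint passes its speed limit or range.

ROBOT

A 7-joint arm with a two-finger parallel gripper is mounted at the origin on a cart in front of the work surface, level with it; the furniture and walls round the work are solid. World frame = base frame: x ahead of the robot, y to its left, z up, the work surface at z = 0. Lengths are in m, angles in rad, forces in N, time in s.
With the tool pointing down it reaches from about 0.425 to 0.925 m from the base axis. Payload 6.8 kg.
Tool frame: the origin (TCP) lies midway between the tips of the shut fingers; the grasp point (between the pads) lies bot.hold_point_z behind it (bot.hold_point_z is the distance from the TCP to the grasp point, in m); z points along the fingers, y is the line along which they close (so a half turn about z gives the same grasp; the last joint's range is limited). The gripper opens to 85 mm and grips with 20 to 120 N. Pads are 22 mm wide; open, the fingers measure 114 mm over their backs; the gripper's body (76 mm by 85 mm) begins 54 mm behind the grasp point. The pads swing forward as they close: fully open they stand 13 mm farther back than shut.
Start: joints at [1.082, 0.477, 0.022, 1.555, -0.011, 1.109, -0.083], TCP at [0.251, -0.627, 0.231] pointing down, gripper open.
Joint ranges: [-2.96, 2.96], [-0.34, 2.1], [-1.41, 1.46], [0.24, 2.44], [-1.37, 4.51], [0.17, 1.92], [-2.96, 2.96]. Speed limits (rad/s): [2.39, 2.39, 3.14, 3.14, 3.14, 3.14, 3.14].

INTERFACE

Orientations are given as a unit quaternion [w, x, y, z].
In Python, from rig import bot gives the robot as it stands.
- The arm moves only by the tool servo_tool, never from a script. Its argument "commands" is a list of rows, each a list of 7 numbers: the shift along the tool's x, y, z in units of 50 mm (1.0 is 50 mm), then the turn, a rotation vector about the tool's x, y, z in degrees, then the opening, from -1 (shut) to 1 (fully open), so that 0 is half open. A call has 1 to 20 rows; each row shifts and turns the commanded pose from where the row before left it, along the tool's axes as they then stand; what a row does not reach is not made up. A row lasts 1/10 s, in which the tool goes at most 50 mm and 8.59 degrees, less where a joint would pass 70% of its speed; a pose out of reach is approached as far as the arm can. A call is refused whole if a number of a shift passes 1 or a number of a turn 8.59, either way. A call with a gripper value outside its range is refused whole. The fingers move at their own pace and stop on an object; the grip force is fixed at half the most. Time passes only in rows, so rows that do not move let the fingers close. It gives the time, the measured TCP pose, the force, the opening and the grip force at its end, in the units of the state.
- bot.observe(): the state, without advancing time (a new reading comes with each control period).
- bot.snapshot(name): name is "side" or "top" or "wrist"; returns a dict with "pixels" (480x640x3 uint8, red, green, blue), "range_z" (480x640 float32, m along the optical axis (not along the pixel's ray), 0 where there is no reading), "mtx" (3x3 intrinsics, pixels), "R" (3x3) and "t" (3): a world point X has camera coordinates R X + t; the wrist camera has in their place "mount" (4x4, takes a point from camera to tool coordinates, whose origin is the TCP and whose axes are the flange's). Camera axes: x right, y down, z forward; pixel columns grow to the right and rows downward; lengths in m; the calibration is good to about 2 mm. A picture is of the moment at which its call begins: read the wrist's pose just before it.
- bot.sign_off(): hands the job in; it is judged then, once.
The state is a dict: "time": time; "joints": joint angles; "qvel": joint speeds; "joint_torque": joint torques, N m; "position": TCP position; "orientation": TCP orientation; "contact_force": force on the tool from outside, world axes, zero at the start; "wrist_torque": the same for the moment, N m; "finger_gap": finger opening in m; "gripper_force": force on a finger pad.
Only numpy, scipy, OpenCV 4.12 (cv2) and the standard library are available. Lean on these libraries where they do the work, as an engineer would, in place of code of your own. Each camera call takes 0.05 s, during which the arm holds its last target. There are 200 camera calls.

## Working session

There is one attempt and no reset: what is moved stays moved. The work goes in short steps, Python scripts to look and compute and a tool call to move; the robot and the scene stay as the last step left them, time stands still between calls to the robot, and variables do not carry over. Pictures are saved under pics/ and viewed, at most 10 in all, crops included, and the job is handed in when it is done.

Besides the shell and the picture viewer there is one more tool, called after "Call:" by a JSON object that holds its "op" and its "data". servo_tool: Moves the arm, as the interface text tells. Its arguments: {"type":"object","properties":{"commands":{"type":"array","items":{"type":"array","items":{"type":"number"}}}},"required":["commands"]}

```bash
mkdir -p pics; cat > h.py <<'E'
import numpy as np, cv2
from scipy.spatial.transform import Rotation as Rn
from rig import bot
def snap(n,save=None):
    o=bot.observe(); s=bot.snapshot(n)
    if n=='wrist':
        q=o['orientation']; T=np.eye(4); T[:3,:3]=Rn.from_quat([q[1],q[2],q[3],q[0]]).as_matrix(); T[:3,3]=o['position']
        W=T@np.array(s['mount'])
    else:
        W=np.eye(4); W[:3,:3]=s['R'].T; W[:3,3]=-s['R'].T@s['t']
    z=s['range_z']; v,u=np.mgrid[:480,:640]; K=s['mtx']
    P=np.stack([(u-K[0,2])/K[0,0]*z,(v-K[1,2])/K[1,1]*z,z],-1)@W[:3,:3].T+W[:3,3]
    P[z==0]=np.nan
    if save: cv2.imwrite(f'pics/{save}.png',s['pixels'][:,:,::-1]); np.savez(f'pics/{save}.npz',P=P,px=s['pixels'])
    return s['pixels'],P
def st():
    o=bot.observe(); q=o['orientation']
    M=Rn.from_quat([q[1],q[2],q[3],q[0]]).as_matrix()
    print('t',o['time'],'p',np.round(o['position'],4),'R',np.round(M,3).tolist(),'F',np.round(o['contact_force'],1),'gap',o['finger_gap'],'j',np.round(o['joints'],2),'hp',bot.hold_point_z)
    return o,M
E
python3 - <<'E'
from h import *
st()
a,_=snap('side','side0'); b,_=snap('top','top0')
E
```

```text
t 0.0 p [ 0.2507 -0.6261  0.2303] R [[0.928, 0.372, -0.001], [0.372, -0.928, 0.002], [-0.0, -0.002, -1.0]] F [-0.5  0.2 -0.6] gap 0.08533961700660893 j [ 1.08  0.48  0.02  1.56 -0.01  1.11 -0.08] hp 0.0187
```

View pics/side0.png

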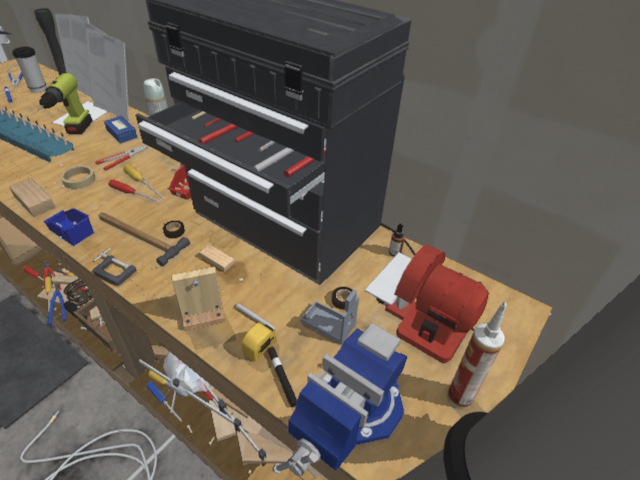

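View pics/top0.png

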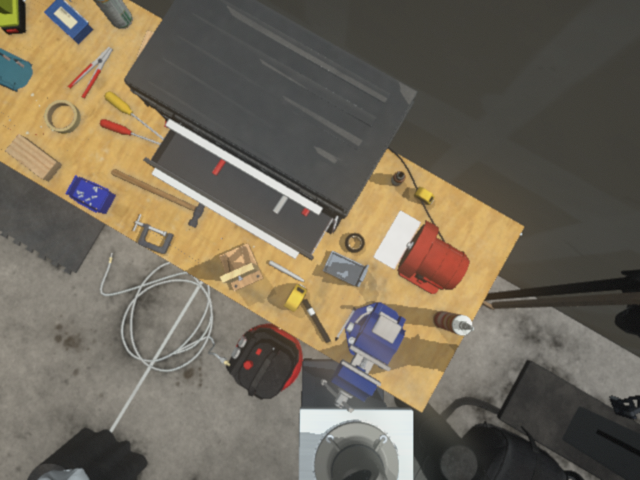

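Side view: panel with screw at (195,290), holder at (335,318), a yellow tape at (258,340). Top view: panel (240,270), holder (345,268), yellow tapes at (295,297) and (425,195). Next I'll get positions and zoom in.

```bash
python3 - <<'E'
from h import *
P=np.load('pics/top0.npz')['P'];S=np.load('pics/side0.npz')['P']
for n,A,pts in (('top',P,[(240,270),(345,268),(295,297),(425,195),(360,450),(397,180),(290,270),(318,320),(330,240),(310,255),(155,160),(375,325)]),('side',S,[(195,284),(350,315),(258,340),(325,320)])):
    for u,v in pts: print(n,(u,v),np.round(A[v,u],3))
a=cv2.imread('pics/top0.png')[170:350,210:450]; b=cv2.imread('pics/side0.png')[250:410,160:400]
a=cv2.resize(a,(800,600),interpolation=2); cv2.imwrite('pics/c1.png',a)
b=cv2.resize(b,(800,533),interpolation=2); cv2.imwrite('pics/c2.png',b)
E
```

```text
top (240, 270) [0.533 0.313 0.142]
top (345, 268) [0.545 0.032 0.007]
top (295, 297) [0.463 0.173 0.055]
top (425, 195) [ 0.753 -0.193  0.043]
top (360, 450) [ 0.069 -0.003  0.098]
top (397, 180) [ 0.792 -0.111  0.057]
top (290, 270) [0.538 0.191 0.003]
top (318, 320) [0.397 0.109 0.009]
top (330, 240) [ 0.627  0.076 -0.005]
top (310, 255) [0.561 0.128 0.366]
top (155, 160) [0.776 0.482 0.33 ]
top (375, 325) [ 0.397 -0.034  0.181]
side (195, 284) [0.508 0.314 0.129]
side (350, 315) [ 0.528 -0.013  0.061]
side (258, 340) [0.438 0.169 0.059]
side (325, 320) [0.55  0.042 0.005]
```

View pics/c1.png

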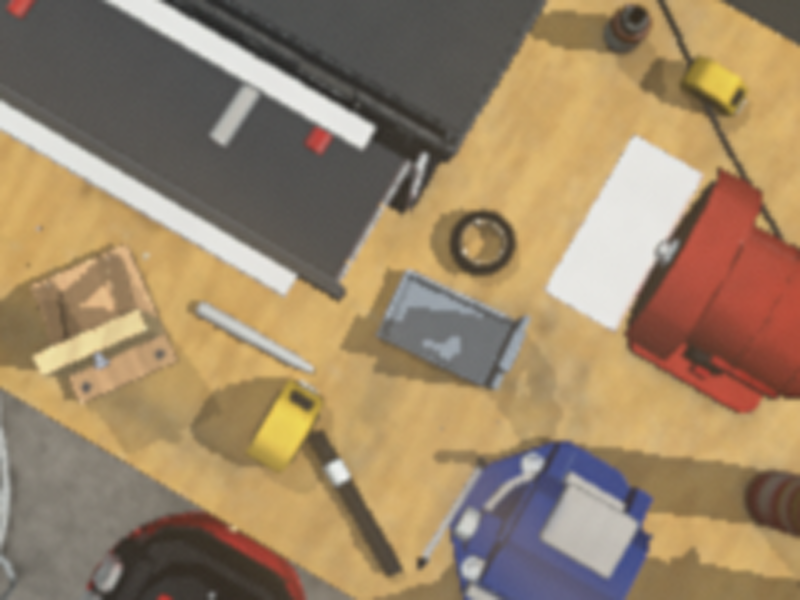

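View pics/c2.png

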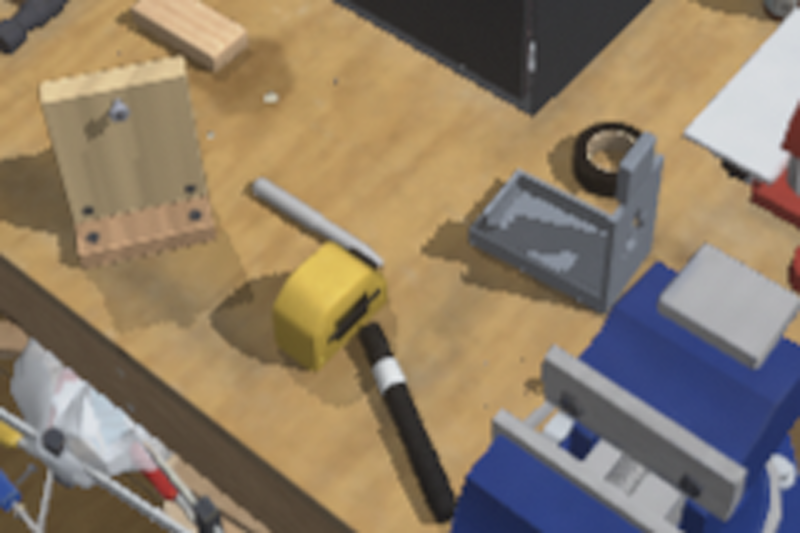

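Top crop: panel lower left with its screw toward the robot. The holder has its plate/tab at the right end and its tray pointing left. The large yellow tape stands at (285,425) and the smaller one (z 0.043) at the upper right. Now I'll fit poses.

```bash
python3 - <<'E'
from h import *
P=np.load('pics/top0.npz')['P'];S=np.load('pics/side0.npz')['P']
Q=np.concatenate([P.reshape(-1,3),S.reshape(-1,3)]);
def rect(name,A,c,r,z0,z1):
    m=(np.hypot(*(A[:,:2]-c).T)<r)&(A[:,2]>z0)&(A[:,2]<z1); a=A[m]
    (cx,cy),(w,h),an=cv2.minAreaRect((a[:,:2]*1000).astype(np.float32)); print(name,len(a),'c',round(cx,1),round(cy,1),'wh',round(w,1),round(h,1),'ang',round(an,1),'zmed',np.round(np.median(a[:,2]),4))
for n,A in (('top',P.reshape(-1,3)),('side',S.reshape(-1,3))):
    A=A[~np.isnan(A[:,0])]
    rect(n+' paneltop',A,[.533,.313],.08,.134,.15)
    rect(n+' foot',A,[.533,.313],.12,.010,.024)
    rect(n+' tab',A,[.53,-.01],.06,.10,.14)
    rect(n+' plate',A,[.53,-.01],.07,.03,.14)
    rect(n+' holder',A,[.54,.03],.09,.01,.14)
    rect(n+' tapetop',A,[.455,.172],.06,.045,.07)
    rect(n+' tape',A,[.455,.172],.055,.025,.07)
# face plane of panel from side
A=S.reshape(-1,3);A=A[~np.isnan(A[:,0])]
m=(np.hypot(A[:,0]-.515,A[:,1]-.313)<.07)&(A[:,2]>.03)&(A[:,2]<.115);a=A[m];d=cv2.fitLine(a[:,:2].astype(np.float32),cv2.DIST_HUBER,0,1e-4,1e-4).ravel();print('face dir',d,len(a))
m=(np.hypot(A[:,0]-.53,A[:,1]+.01)<.06)&(A[:,2]>.02)&(A[:,2]<.12);a=A[m];d=cv2.fitLine(a[:,:2].astype(np.float32),cv2.DIST_HUBER,0,1e-4,1e-4).ravel();print('plate dir',d,len(a))
E
```

```text
top paneltop 240 c 524.3 320.3 wh 26.5 89.1 ang 24.0 zmed 0.1394
top foot 753 c 555.4 294.5 wh 125.5 164.1 ang 24.0 zmed 0.0172
top tab 64 c 539.9 -18.4 wh 13.1 90.9 ang 57.3 zmed 0.1303
top plate 182 c 542.9 -24.6 wh 47.9 100.8 ang 36.1 zmed 0.0986
top holder 387 c 565.3 15.3 wh 126.0 118.7 ang 64.0 zmed 0.0181
top tapetop 281 c 458.0 173.7 wh 35.6 64.9 ang 59.1 zmed 0.0573
top tape 355 c 460.3 173.3 wh 39.6 72.0 ang 59.4 zmed 0.0555
side paneltop 342 c 521.4 319.9 wh 29.8 88.8 ang 26.6 zmed 0.1397
side foot 620 c 524.5 279.7 wh 50.4 165.5 ang 18.4 zmed 0.0175
side tab 158 c 542.0 -21.3 wh 14.8 82.8 ang 57.5 zmed 0.1249
side plate 600 c 539.9 -24.4 wh 48.7 104.7 ang 36.9 zmed 0.0958
side holder 974 c 557.1 19.9 wh 124.2 120.2 ang 56.9 zmed 0.0374
side tapetop 495 c 455.5 173.3 wh 36.9 65.5 ang 59.6 zmed 0.0581
side tape 696 c 456.7 172.1 wh 37.9 72.3 ang 59.0 zmed 0.0537
face dir [ 0.41445038 -0.9100719   0.5180252   0.3190838 ] 1094
plate dir [ 0.8832397  -0.46892187  0.53189594 -0.01911407] 454
```

```bash
python3 - <<'E'
from h import *
P=np.load('pics/top0.npz')['P'];S=np.load('pics/side0.npz')['P']
Q=np.concatenate([P.reshape(-1,3),S.reshape(-1,3)]);Q=Q[~np.isnan(Q[:,0])]
ys=np.arange(.5,-.7,-.05);print('max z cm; cols y',np.round(ys,2))
for x in np.arange(.85,.2,-.05):
    r=[]
    for y in ys:
        m=(abs(Q[:,0]-x)<.025)&(abs(Q[:,1]-y)<.025); r.append(int(100*Q[m,2].max()) if m.any() else -9)
    print(round(x,2),r)
m=(Q[:,2]>.285)&(Q[:,2]<.37)&(Q[:,1]>0.05)&(Q[:,1]<.5);a=Q[m]
for y in np.arange(.1,.5,.05):
    b=a[abs(a[:,1]-y)<.025]; print('drawer front y',round(y,2),'minx',b[:,0].min().round(3) if len(b) else None)
E
```

```text
max z cm; cols y [ 0.5   0.45  0.4   0.35  0.3   0.25  0.2   0.15  0.1   0.05  0.   -0.05
 -0.1  -0.15 -0.2  -0.25 -0.3  -0.35 -0.4  -0.45 -0.5  -0.55 -0.6  -0.65]
0.85 [0, 57, 57, 57, 57, 57, 57, 57, 57, 57, 57, 57, 0, 82, 87, 90, -9, -9, -9, -9, -9, -9, -9, -9]
0.8 [35, 43, 57, 57, 57, 57, 57, 57, 57, 57, 57, 57, 10, 7, 4, 90, 87, 79, -9, -9, -9, -9, -9, -9]
0.75 [36, 36, 36, 43, 57, 57, 57, 57, 57, 57, 57, 57, 0, 4, 5, 0, 0, 77, 71, 62, -9, -9, -9, -9]
0.7 [2, 36, 36, 36, 36, 57, 57, 57, 57, 57, 57, 0, 10, 10, 1, 0, 0, 0, 63, 63, 55, -9, -9, -9]
0.65 [2, 3, 0, 36, 36, 36, 33, 57, 57, 57, 2, 9, 10, 19, 18, 1, 0, 0, 0, 0, 49, 46, 38, -9]
0.6 [0, 0, 3, 3, 35, 36, 36, 36, 35, 55, 2, 10, 19, 20, 19, 17, 13, 0, 0, 0, -9, -9, 35, 30]
0.55 [0, 1, 4, 14, 14, 1, 36, 36, 36, 2, 13, 10, 19, 20, 17, 18, 16, 1, 0, 0, -9, -9, -9, -9]
0.5 [0, 0, 0, 14, 14, 2, 6, 5, 0, 1, 13, 0, 15, 16, 17, 17, 0, 0, 0, -9, -9, -9, -9, 24]
0.45 [-87, -88, 0, 1, 0, 0, 6, 6, 1, 0, 3, 14, 7, 0, 2, 21, 1, 0, 0, -9, -9, -9, -58, -15]
0.4 [-87, -87, -88, -9, 0, 0, 5, 4, 2, 5, 17, 18, 18, 0, 21, 29, 0, 0, -9, -9, -9, -9, -9, -68]
0.35 [-87, -86, -87, -69, -69, -9, 0, 0, 2, 18, 18, 18, 18, 1, 0, 20, 0, -9, -9, -9, -9, -9, -87, -87]
0.3 [-87, -87, -47, -46, -46, -54, -67, 0, 0, 18, 18, 18, 16, 0, 0, 1, 0, -9, -9, -9, -9, -9, -87, -87]
0.25 [-53, -48, -47, -45, -38, -39, -46, -88, 9, 18, 18, 18, 0, 1, 0, 0, -9, -9, -9, -9, -9, 35, 34, -87]
drawer front y 0.1 minx 0.549
drawer front y 0.15 minx 0.55
drawer front y 0.2 minx 0.561
drawer front y 0.25 minx 0.589
drawer front y 0.3 minx 0.618
drawer front y 0.35 minx 0.647
drawer front y 0.4 minx 0.676
drawer front y 0.45 minx 0.705
```

Call:
{"op": "servo_tool", "data": {"commands": [[0,0,-0.5,0,0,8.3,1],[0,0,-0.5,0,0,8.3,1],[0,0,-0.5,0,0,8.3,1],[0,0,-0.5,0,0,8.3,1],[0,0,-0.5,0,0,8.3,1],[0,0,-0.5,0,0,8.3,1]]}}

```text
time: 0.7
position: [0.2508, -0.6263, 0.3818]
orientation: [-0.0, 0.97, -0.245, -0.0]
contact_force: [0.8, 0.2, 0.5]
finger_gap: 0.0859
gripper_force: 0.0
```

Call:
{"op": "servo_tool", "data": {"commands": [[-0.04,-0.4,0,0,0,0,1],[-0.04,-0.7,0,0,0,0,1],[-0.04,-0.8,0,0,0,0,1],[-0.04,-0.8,0,0,0,0,1],[-0.04,-0.8,0,0,0,0,1],[-0.04,-0.8,0,0,0,0,1],[-0.04,-0.8,0,0,0,0,1],[-0.04,-0.8,0,0,0,0,1],[-0.04,-0.8,0,0,0,0,1],[-0.04,-0.8,0,0,0,0,1],[-0.04,-0.8,0,0,0,0,1],[-0.04,-0.8,0,0,0,0,1],[-0.04,-0.8,0,0,0,0,1],[-0.04,-0.8,0,0,0,0,1],[-0.04,-0.8,0,0,0,0,1],[-0.04,-0.8,0.4,0,0,0,1],[-0.04,-0.8,0.6,0,0,0,1],[-0.04,-0.4,0.6,0,0,0,1],[0,0,0.6,0,0,0,1],[0,0,0.4,0,0,0,1]]}}

```text
time: 2.7
position: [0.5346, -0.0127, 0.2487]
orientation: [0.0, 0.971, -0.241, -0.002]
contact_force: [0.2, -0.6, 1.0]
finger_gap: 0.085
gripper_force: 0.0
```

```bash
python3 - <<'E'
from h import *
st(); px,P=snap('wrist','w1'); print(bot.snapshot('wrist')['mount'])
E
```

```text
t 2.7 p [ 0.5346 -0.0127  0.2487] R [[0.884, -0.467, -0.003], [-0.467, -0.884, 0.0], [-0.003, 0.001, -1.0]] F [ 0.2 -0.6  1. ] gap 0.0849888374021594 j [ 0.14  0.25 -0.28  1.85  0.08  1.05 -2.22] hp 0.0187
[[ 2.74417854e-04 -9.57626326e-01 -2.88013443e-01  7.37645047e-02]
 [ 9.99999944e-01  2.07798835e-04  2.61877372e-04  7.00215552e-04]
 [-1.90931808e-04 -2.88013499e-01  9.57626330e-01 -1.43014705e-01]
 [ 0.00000000e+00  0.00000000e+00  0.00000000e+00  1.00000000e+00]]
```

View pics/w1.png

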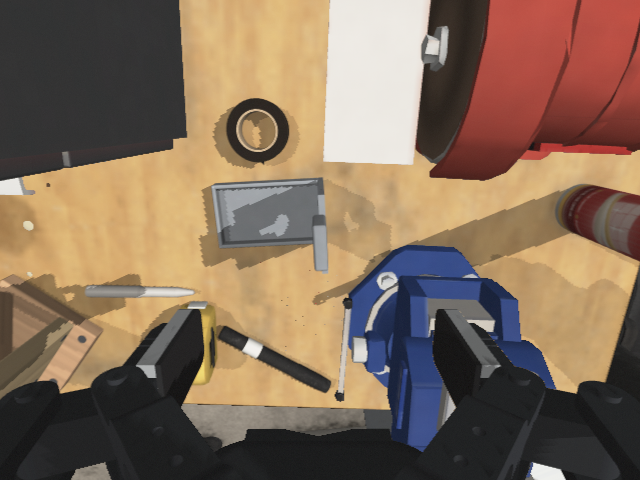

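Wrist view: tab at (320,243), plate edge at x≈322, tray to the left, and the tool yaw nearly aligned with the holder.

```bash
cat >> h.py <<'E'
def rect(name,A,c,r,z0,z1):
    A=A.reshape(-1,3);A=A[~np.isnan(A[:,0])]
    m=(np.hypot(*(A[:,:2]-np.array(c)).T)<r)&(A[:,2]>z0)&(A[:,2]<z1); a=A[m]
    (cx,cy),(w,h),an=cv2.minAreaRect((a[:,:2]*1000).astype(np.float32)); print(name,len(a),'c',round(cx,1),round(cy,1),'med',np.round(np.median(a,0)*1000,1),'wh',round(w,1),round(h,1),'ang',round(an,1))
    return a
E
python3 - <<'E'
from h import *
P=np.load('pics/w1.npz')['P']
t=rect('tab',P,[.53,-.015],.035,.126,.14)
p=rect('platetop',P,[.53,-.02],.06,.092,.101)
r=rect('rims',P,[.555,.03],.11,.013,.019)
h=rect('all',P,[.555,.03],.085,.011,.14)
E
```

```text
tab 670 c 525.0 -9.9 med [525.9 -10.4 132.1] wh 10.0 34.1 ang 65.1
platetop 923 c 540.7 -24.9 med [568.7 -52.2  98.1] wh 43.3 98.7 ang 38.3
rims 2587 c 579.4 24.8 med [597.8  20.2  17.4] wh 115.8 144.2 ang 74.0
all 4127 c 566.6 18.2 med [574.    0.8  18.7] wh 117.5 137.3 ang 53.1
```

```bash
python3 - <<'E'
from h import *
Q=np.concatenate([np.load(f'pics/{n}.npz')['P'].reshape(-1,3) for n in('w1','side0')]);Q=Q[~np.isnan(Q[:,0])]
a=np.radians(-115);y=np.array([np.cos(a),np.sin(a)]);x=np.array([-y[1],y[0]])*1.0
x=np.array([-np.sin(a),np.cos(a)])
d=Q[:,:2]-[.525,-.0099];X=d@x*1000;Y=d@y*1000
for z0,z1 in((.05,.1),(.1,.135),(.135,.16),(.16,.2)):
    m=(Q[:,2]>z0)&(Q[:,2]<z1)&(abs(X)<110)&(abs(Y)<110)&(np.hypot(X,Y)>22)
    print(z0,[(int(X[i]),int(Y[i]),int(Q[i,2]*1000)) for i in np.nonzero(m)[0][np.argsort(np.hypot(X,Y)[m])][:400:25]])
E
```

```text
0.05 [(-22, 2, 99), (23, 1, 97), (-24, 4, 90), (-25, 5, 62), (28, 4, 97), (29, 4, 90), (-31, 1, 92), (31, 0, 50), (31, 3, 76), (32, 2, 74), (-33, 2, 92), (51, 13, 97), (56, 12, 97), (57, 9, 98), (57, 15, 97), (59, 7, 98)]
0.1 [(-21, 4, 100), (-48, 68, 104), (-48, 70, 102), (-53, 67, 104), (72, 49, 100), (-50, 71, 109), (-57, 67, 100), (-49, 74, 106), (-49, 74, 103), (-61, 66, 109), (-53, 73, 113), (-60, 68, 116), (-63, 66, 108), (-57, 72, 115), (-58, 71, 114), (-49, 79, 103)]
0.135 [(45, 74, 136), (47, 75, 138), (49, 74, 148), (52, 73, 151), (53, 73, 155), (45, 79, 143), (55, 73, 156), (56, 73, 157), (50, 78, 149), (52, 77, 155), (52, 78, 154), (55, 77, 158), (-75, 59, 142), (-76, 59, 135), (52, 81, 152), (46, 85, 138)]
0.16 [(56, 73, 160), (57, 75, 162), (61, 74, 166), (62, 74, 166), (58, 78, 163), (62, 75, 169), (61, 76, 168), (60, 78, 166), (64, 76, 170), (66, 74, 174), (62, 78, 169), (55, 84, 161), (64, 78, 172), (65, 77, 172), (67, 76, 175), (66, 77, 174)]
```

Call:
{"op": "servo_tool", "data": {"commands": [[0,0,0.2,0,0,-3,0],[-0.1,0.02,0.4,0,0,0,0],[-0.1,0.01,0.5,0,0,0,0],[0,0,0.5,0,0,0,0],[0,0,0.5,0,0,0,0],[0,0,0.4,0,0,0,0],[0,0,0.25,0,0,0,0],[0,0,0.2,0,0,0,0],[0,0,0,0,0,0,0]]}}

```text
time: 3.7
position: [0.5259, -0.011, 0.1034]
orientation: [0.0, 0.976, -0.216, -0.0]
contact_force: [-0.1, -0.1, 0.1]
finger_gap: 0.0427
gripper_force: 0.0
```

```bash
python3 - <<'E'
from h import *
st(); px,P=snap('wrist','w2')
t=rect('tab',P,[.525,-.01],.026,.122,.14)
E
```

```text
t 3.7 p [ 0.5259 -0.011   0.1034] R [[0.906, -0.423, -0.001], [-0.423, -0.906, -0.0], [-0.001, 0.0, -1.0]] F [-0.1 -0.1  0.1] gap 0.04265827653992772 j [ 0.12  0.41 -0.27  2.01  0.16  0.74 -2.25] hp 0.0187
tab 4269 c 524.7 -11.3 med [528.1 -11.  132.1] wh 45.4 34.4 ang 71.4
```

Call:
{"op": "servo_tool", "data": {"commands": [[0,0,0,0,0,0,-1],[0,0,0,0,0,0,-1],[0,0,0,0,0,0,-1],[0,0,0,0,0,0,-1],[0,0,0,0,0,0,-1],[0,0,-0.1,0,0,0,-1],[0,0,-0.3,0,0,0,-1],[0,0,-0.4,0,0,0,-1],[0,0,-0.4,0,0,0,-1],[0,0,-0.4,0,0,0,-1],[0,0,-0.2,0,0,0,-1],[0,0,0,0,0,0,-1]]}}

```text
time: 4.95
position: [0.5266, -0.0109, 0.1948]
orientation: [-0.0, 0.976, -0.216, 0.001]
contact_force: [-0.3, 0.1, -2.4]
finger_gap: 0.0087
gripper_force: 58.6
```

```bash
python3 - <<'E'
from h import *
st()
for n in('side','top'):
    px,P=snap(n,'l_'+n)
    p=rect(n+' panel',P,[.523,.32],.08,.134,.146)
    f=rect(n+' face',P,[.51,.315],.075,.03,.115)
    m=(f[:,0]<.56); d=cv2.fitLine(f[m,:2].astype(np.float32),cv2.DIST_HUBER,0,1e-4,1e-4).ravel();print('face dir',np.degrees(np.arctan2(d[1],d[0])),d[2:])
E
```

```text
t 4.95 p [ 0.5266 -0.0109  0.1948] R [[0.906, -0.422, 0.002], [-0.422, -0.906, -0.0], [0.002, -0.001, -1.0]] F [-0.3  0.1 -2.4] gap 0.0086838852106822 j [ 0.14  0.29 -0.29  1.93  0.1   0.93 -2.2 ] hp 0.0187
side panel 348 c 521.6 320.6 med [524.2 321.2 139.5] wh 30.5 90.1 ang 22.3
side face 1108 c 518.4 318.9 med [518.  319.7  73.8] wh 7.1 90.1 ang 24.4
face dir -65.50543 [0.51804835 0.31916755]
top panel 237 c 523.6 320.2 med [528.2 321.2 139.7] wh 27.5 90.3 ang 24.8
top face 233 c 546.7 329.1 med [543.3 315.5  72.9] wh 59.4 87.8 ang 23.7
face dir 89.12162 [0.5351676  0.32535017]
```

```bash
cat >> h.py <<'E'
def tool(P):
    o=bot.observe();q=o['orientation'];M=Rn.from_quat([q[1],q[2],q[3],q[0]]).as_matrix()
    return (P-np.array(o['position']))@M*1000
E
python3 - <<'E'
from h import *
px,P=snap('wrist','w3'); T=tool(P); T=T.reshape(-1,3);T=T[~np.isnan(T[:,0])]
for nm,z0,z1 in (('plate',15,80),('low plate',40,95),('rim',84,92)):
    m=(T[:,2]>z0)&(T[:,2]<z1)&(abs(T[:,0])<70)&(abs(T[:,1])<130); a=T[m]; print(nm,len(a),np.round(np.percentile(a,[1,5,50,95,99],axis=0),1).tolist())
S=np.load('pics/l_side.npz')['P'];t=tool(S).reshape(-1,3);t=t[~np.isnan(t[:,0])]
m=(t[:,2]>4)&(t[:,2]<100)&(abs(t[:,0])<60)&(t[:,1]>-25)&(t[:,1]<30);a=t[m];print('side plate',len(a),np.round(np.percentile(a,[1,5,50,95,99],axis=0),1).tolist())
m=(t[:,2]>4)&(t[:,2]<130)&(abs(t[:,0])<60)&(t[:,1]>-130)&(t[:,1]<30);a=t[m];print('side holder',len(a),np.round(np.percentile(a,[1,5,50,95,99],axis=0),1).tolist())
E
```

```text
plate 7270 [[-68.9, -126.3, 15.2], [-58.4, -125.0, 16.2], [58.6, 81.3, 32.9], [68.9, 108.9, 77.6], [69.8, 111.9, 79.5]]
low plate 10067 [[-69.6, -125.8, 41.2], [-68.1, -100.8, 45.5], [29.8, 34.6, 88.5], [68.6, 98.0, 94.7], [69.8, 108.4, 94.9]]
rim 3570 [[-69.6, -102.8, 84.3], [-68.2, -101.1, 86.1], [-6.9, -57.3, 88.5], [29.9, 91.1, 91.3], [68.3, 107.7, 91.8]]
side plate 126 [[-36.5, -24.9, 11.6], [-35.8, -24.5, 27.5], [-32.8, -16.4, 96.9], [4.8, 0.4, 99.6], [12.4, 0.9, 99.9]]
side holder 1143 [[-36.2, -102.1, 84.2], [-35.3, -99.7, 86.3], [-5.1, -59.8, 97.8], [26.0, -14.2, 100.8], [27.8, -2.3, 102.1]]
```

View pics/w3.png

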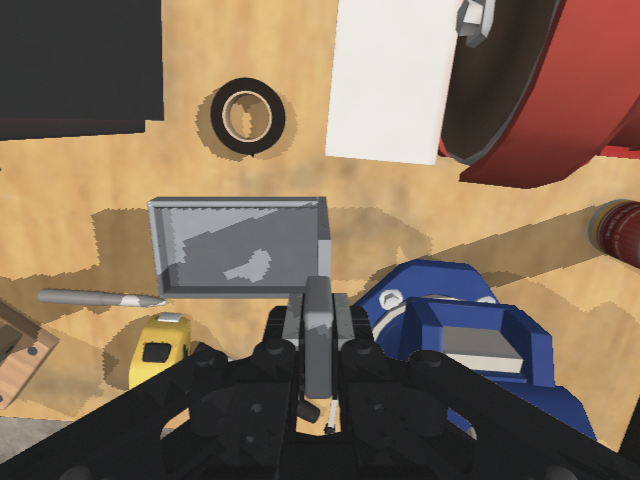

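Wrist view: holder gripped by the tab, tray to the left with outer rim (150–325, 197–298), hanging level. Now I'll compute the in-hand offset.

```bash
python3 - <<'E'
from h import *
for n in('w3','l_side','l_top'):
    t=tool(np.load(f'pics/{n}.npz')['P']).reshape(-1,3);t=t[~np.isnan(t[:,0])]
    m=(t[:,2]>82)&(t[:,2]<106)&(abs(t[:,0]+3)<50)&(t[:,1]>-115)&(t[:,1]<-15);a=t[m]
    (c,w,an)=cv2.minAreaRect(a[:,:2].astype(np.float32));print(n,'tray rect',np.round(c,1),np.round(w,1),round(an,2))
    for y in range(-95,-10,20):
        b=a[abs(a[:,1]-y)<6]; print(y,np.round([b[:,0].min(),b[:,0].max()],1))
    r=a[(a[:,2]<93)]; 
    f=a[(a[:,2]>94)]; 
    if len(f)>20: c=np.linalg.lstsq(np.c_[f[:,:2],np.ones(len(f))],f[:,2],rcond=None)[0];print('floor slope deg',np.degrees(c[:2]),c[2])
    p=t[(t[:,2]>15)&(t[:,2]<75)&(abs(t[:,0])<45)&(abs(t[:,1])<8)];print('plate',len(p),np.round(np.percentile(p,[2,50,98],axis=0),1).tolist() if len(p) else '')
E
```

```text
w3 tray rect [ -2.4 -59. ] [64.9 87.9] 0.07
-95 [-34.3  29.9]
-75 [-34.1  30. ]
-55 [-34.5  30. ]
-35 [-34.6  30. ]
-15 [-34.8  30. ]
floor slope deg [0.28563915 0.31571115] 100.21251133544379
plate 293 [[29.5, 0.7, 15.7], [29.8, 2.9, 38.0], [30.1, 5.3, 72.0]]
l_side tray rect [ -4.  -59.4] [65.8 89.2] 0.44
-95 [-36.5  28.7]
-75 [-36.6  29. ]
-55 [-36.4  27.5]
-35 [-37.   28.3]
-15 [-35.8   4.9]
floor slope deg [0.22932381 0.26773172] 98.87408743526598
plate 7 [[-36.4, -0.3, 16.2], [-35.2, 0.7, 24.0], [-34.7, 1.4, 43.2]]
l_top tray rect [ -2.6 -59.3] [64.  88.5] 0.07
-95 [-34.5  29.4]
-75 [-34.5  28.9]
-55 [-34.1  29.1]
-35 [-34.6  -3.6]
-15 [-34.5  -5.2]
floor slope deg [-0.58855551 -0.64317372] 99.31847317411716
plate 1 [[-34.7, -0.9, 67.4], [-34.7, -0.9, 67.4], [-34.7, -0.9, 67.4]]
```

Call:
{"op": "servo_tool", "data": {"commands": [[-0.13,-0.02,-0.05,0,0,0,-1],[-0.26,-0.05,-0.1,0,0,0,-1],[-0.28,-0.05,-0.1,0,0,0,-1],[-0.28,-0.05,-0.15,0,0,0,-1],[-0.28,-0.05,-0.15,0,0,0,-1],[-0.28,-0.05,-0.15,0,0,0,-1],[-0.28,-0.05,-0.1,0,0,0,-1],[-0.28,-0.05,0,0,0,0,-1],[-0.26,-0.2,0,0,0,0,-1],[-0.26,-0.28,0,0,0,0,-1],[-0.26,-0.29,0,0,0,0,-1],[-0.26,-0.29,0,0,0,0,-1],[-0.26,-0.29,0,0,0,0,-1],[-0.26,-0.29,0,0,0,0,-1],[-0.26,-0.29,0,0,0,0,-1],[-0.2,-0.25,0,0,0,0,-1],[-0.07,-0.16,0,0,0,0,-1],[0,0,0,0,0,-4,-1],[0,0,0,0,0,-7.4,-1],[0,0,0,0,0,-8,-1]]}}

```text
time: 7.1
position: [0.3946, 0.1995, 0.2336]
orientation: [0.0, 0.999, -0.046, -0.0]
contact_force: [-0.1, 0.6, -1.5]
finger_gap: 0.0089
gripper_force: 58.6
```

Call:
{"op": "servo_tool", "data": {"commands": [[0,0,0,0,0,-8,-1],[0,0,0,0,0,-8,-1],[0,0,0,0,0,-8,-1],[0,0,0,0,0,-8,-1],[0,0,0,0,0,-8,-1],[0,0,0,0,0,-8,-1],[0,0,0,0,0,-8,-1],[0,0,0,0,0,-8,-1],[0,0,0,0,0,-8,-1],[0,0,0,0,0,-8,-1],[0,0,0,0,0,-8,-1],[0,0,0,0,0,-8,-1],[0,0,0,0,0,-8,-1],[0,0,0,0,0,-8,-1],[0,0,0,0,0,-8,-1],[0,0,0,0,0,0,-1]]}}

```text
time: 8.7
position: [0.3948, 0.1995, 0.2337]
orientation: [0.0, 0.541, 0.841, -0.0]
contact_force: [-0.4, -0.7, -1.7]
finger_gap: 0.0093
gripper_force: 58.6
```

```bash
python3 - <<'E'
from h import *
o,M=st(); print('yaw y',np.degrees(np.arctan2(M[1,1],M[0,1])))
px,P=snap('wrist','w4')
px,S=snap('side','s4'); 
for A,n in((P,'w'),(S,'s')):
    p=rect(n+' panel top',A,[.523,.32],.09,.134,.146)
    f=rect(n+' face',A,[.51,.315],.075,.03,.115)
f=rect('headS',S,[.507,.313],.025,.119,.135)
d=(f[:,:2]-[.5184,.3189])@np.array([[.911,-.413],[.413,.911]])
for lo in(-14,-11,-8): m=d[:,0]*1000<lo; print(lo,m.sum(),np.round(np.c_[d*1000,f[:,2]*1000][m].min(0),1),np.round(np.c_[d*1000,f[:,2]*1000][m].max(0),1))
E
```

```text
t 8.7 p [0.3948 0.1995 0.2337] R [[-0.414, 0.91, -0.0], [0.91, 0.414, -0.0], [-0.0, -0.0, -1.0]] F [-0.4 -0.7 -1.7] gap 0.009256012632450145 j [ 0.08  0.15 -0.74  2.04  0.12  0.99 -0.3 ] hp 0.0187
yaw y 24.44730531388785
w panel top 5593 c 522.2 318.6 med [524.3 323.5 140.2] wh 31.2 89.4 ang 24.0
w face 7390 c 519.8 317.4 med [517.9 321.2  79.9] wh 3.8 90.1 ang 24.4
s panel top 319 c 525.1 324.6 med [522.3 324.2 139.4] wh 21.8 85.0 ang 24.1
s face 1060 c 518.4 318.8 med [517.6 320.7  74.6] wh 7.3 89.9 ang 24.2
headS 131 c 513.5 315.4 med [516.1 315.4 128.2] wh 16.5 43.1 ang 23.8
-14 2 [-14.1  -2.4 130.9] [-14.   -0.5 131.4]
-11 17 [-14.1  -6.3 123. ] [-11.    4.5 132.4]
-8 26 [-14.1  -6.6 123. ] [ -8.2   6.  133.4]
```

View pics/w4.png

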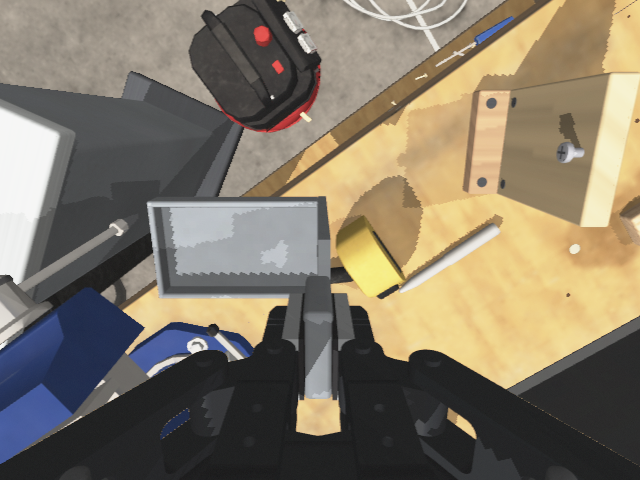

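Wrist view: screw at (567,152) on the panel to the right, board top edge at the far right, and the holder rigid in hand and parallel to the panel axes.

Call:
{"op": "servo_tool", "data": {"commands": [[0.06,0.12,0,0,0,0,-1],[0.12,0.24,0,0,0,0,-1],[0.14,0.3,0,0,0,0,-1],[0.14,0.3,0,0,0,0,-1],[0.14,0.3,0,0,0,0,-1],[0.14,0.3,0.1,0,0,0,-1],[0.14,0.3,0.2,0,0,0,-1],[0.14,0.3,0.2,0,0,0,-1],[0.1,0.18,0.25,0,0,0,-1],[0.04,0.1,0.2,0,0,0,-1],[0,0,0.12,0,0,0,-1],[0,0,0,0,0,0,-1]]}}

```text
time: 10.0
position: [0.4811, 0.3023, 0.1791]
orientation: [-0.0, 0.542, 0.841, -0.001]
contact_force: [-0.2, -0.7, -1.8]
finger_gap: 0.0091
gripper_force: 58.6
```

```bash
python3 - <<'E'
from h import *
o,M=st(); print('yaw y',np.degrees(np.arctan2(M[1,1],M[0,1])))
px,P=snap('wrist','w5'); S=snap('side','s5')[1]
f=tool(P).reshape(-1,3);f=f[~np.isnan(f[:,0])]
m=(f[:,2]>15)&(f[:,2]<150)&(f[:,1]>25)&(f[:,1]<70)&(abs(f[:,0])<75);a=f[m]
print('n',len(a))
for lo in range(24,60,3): b=a[(a[:,1]>=lo)&(a[:,1]<lo+3)]; print(lo,len(b),np.round([b[:,0].min(),b[:,0].max(),b[:,2].min(),b[:,2].max()],1) if len(b) else '')
for n,A in(('w',P),('s',S)):
  t=tool(A).reshape(-1,3);t=t[~np.isnan(t[:,0])]
  m=(t[:,2]>82)&(t[:,2]<108)&(abs(t[:,0]+3)<50)&(t[:,1]>-115)&(t[:,1]<-15);a=t[m]
  print(n,'tray x',np.round([a[:,0].min(),a[:,0].max()],1), 'board top x',np.round(np.percentile(t[(abs(t[:,2]-40)<5)&(t[:,1]>42)&(t[:,1]<58)&(abs(t[:,0])<70)][:,0],[0,1,99,100]),1), 'face y',np.round(np.percentile(t[(t[:,2]>65)&(t[:,2]<140)&(t[:,1]>25)&(t[:,1]<60)&(abs(t[:,0])<44)][:,1],[5,50,95]),1))
E
```

```text
t 10.0 p [0.4811 0.3023 0.1791] R [[-0.413, 0.911, -0.002], [0.911, 0.413, -0.002], [-0.001, -0.003, -1.0]] F [-0.2 -0.7 -1.8] gap 0.009088467960456257 j [-0.14  0.45 -0.69  1.83  0.33  0.99 -0.54] hp 0.0187
yaw y 24.40784957885354
n 10851
24 0 
27 110 [-7.6  4.3 45.8 57.6]
30 129 [-8.1  4.4 45.5 55.8]
33 57 [-4.3  0.9 47.6 53.3]
36 61 [-4.6  1.  48.6 52.9]
39 4566 [-45.9  42.7  38.6 149.9]
42 1180 [-46.9  43.   38.3 149.8]
45 1136 [-46.2  43.1  38.  148.2]
48 1104 [-43.1  43.2  38.2 148.3]
51 1093 [-41.7  43.1  37.8 149. ]
54 1059 [-41.7  43.1  37.8 148.4]
57 356 [-41.7  42.7  38.8 132.2]
w tray x [-35.1  28.7] board top x [-46.9 -43.2  42.7  43.1] face y [40.5 40.7 51.5]
s tray x [-33.9  30. ] board top x [-45.1 -44.6  43.7  44.3] face y [38. 40. 42.]
```

View pics/w5.png

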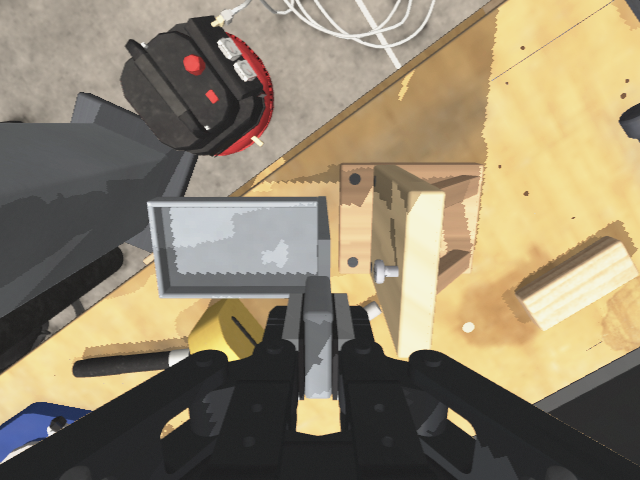

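Wrist view: screw head at (380,271) just ahead of the plate, laterally within ~1 mm of the holder's centre. Advancing.

Call:
{"op": "servo_tool", "data": {"commands": [[0.02,0.06,-0.01,0,0,0,-1],[0,0.08,0,0,0,0,-1],[0,0.08,0,0,0,0,-1],[0,0.08,0,0,0,0,-1],[0,0.08,0,0,0,0,-1],[0,0.08,0,0,0,0,-1],[0,0.08,0,0,0,0,-1],[0,0.08,0,0,0,0,-1],[0,0.06,0,0,0,0,-1],[0,0,0,0,0,0,-1]]}}

```text
time: 11.1
position: [0.5128, 0.3182, 0.1808]
orientation: [-0.0, 0.542, 0.841, 0.0]
contact_force: [-0.4, 0.4, -1.9]
finger_gap: 0.0091
gripper_force: 58.6
```

```bash
python3 - <<'E'
from h import *
o,M=st(); print('wt',np.round(o['wrist_torque'],2))
P=snap('wrist','w6')[1]
t=tool(P).reshape(-1,3);t=t[~np.isnan(t[:,0])]
m=(t[:,2]>82)&(t[:,2]<108)&(abs(t[:,0]+3)<50)&(t[:,1]>-115)&(t[:,1]<-15);a=t[m]
print('tray x',np.round([a[:,0].min(),a[:,0].max()],1), 'board top x',np.round(np.percentile(t[(abs(t[:,2]-40)<5)&(t[:,1]>8)&(t[:,1]<22)&(abs(t[:,0])<70)][:,0],[0,1,99,100]),1))
p=t[(t[:,2]>15)&(t[:,2]<36)&(abs(t[:,0])<45)&(abs(t[:,1])<12)];print('plate',np.round(np.percentile(p,[2,50,98],axis=0),1).tolist())
b=t[(abs(t[:,2]-40)<5)&(t[:,1]>-5)&(t[:,1]<30)&(t[:,0]>34)&(t[:,0]<44)];print('board top y',np.round(np.percentile(b[:,1],[1,50,99]),1))
E
```

```text
t 11.1 p [0.5128 0.3182 0.1808] R [[-0.413, 0.911, 0.0], [0.911, 0.413, 0.0], [0.0, 0.0, -1.0]] F [-0.4  0.4 -1.9] gap 0.009130789462020422 j [-0.16  0.5  -0.67  1.75  0.35  1.02 -0.53] hp 0.0187
wt [-0.02 -0.08 -0.03]
tray x [-35.1  28.8] board top x [-16.8 -15.4  41.3  41.7]
plate [[22.4, -0.4, 15.2], [28.5, 2.3, 24.8], [28.8, 4.7, 35.2]]
board top y [ 6.3 15.1 23.9]
```

Call:
{"op": "servo_tool", "data": {"commands": [[0,0,0.04,0,0,0,-1],[0,0,0.06,0,0,0,-1],[0,0,0.06,0,0,0,-1],[0,0,0.06,0,0,0,-1],[0,0,0.06,0,0,0,-1],[0,0,0.06,0,0,0,-1],[0,0,0.04,0,0,0,-1],[0,0,0.03,0,0,0,-1],[0,0,0,0,0,0,-1]]}}

```text
time: 12.05
position: [0.5124, 0.3179, 0.1601]
orientation: [-0.0, 0.542, 0.841, -0.0]
contact_force: [0.2, -0.5, -2.3]
finger_gap: 0.0092
gripper_force: 58.6
```

Call:
{"op": "servo_tool", "data": {"commands": [[0,0,0.02,0,0,0,-1],[0,0,0.02,0,0,0,-1],[0,0,0,0,0,0,-1]]}}

```text
time: 12.35
position: [0.5126, 0.3182, 0.1587]
orientation: [0.0, 0.542, 0.841, 0.0]
contact_force: [-0.6, 0.9, 0.4]
finger_gap: 0.009
gripper_force: 59.1
```

Call:
{"op": "servo_tool", "data": {"commands": [[0,0,0.01,0,0,0,-1],[0,0,0,0,0,0,-1],[0,0,0,0,0,0,-1]]}}

```text
time: 12.65
position: [0.5126, 0.3183, 0.1584]
orientation: [0.0, 0.542, 0.841, 0.0]
contact_force: [-2.0, -1.3, 6.0]
finger_gap: 0.0089
gripper_force: 59.7
```

Call:
{"op": "servo_tool", "data": {"commands": [[0,0,-0.01,0,0,0,-0.75],[0,0,0,0,0,0,-0.6],[0,0,0,0,0,0,-0.4],[0,0,0,0,0,0,-0.3],[0,0,0,0,0,0,-0.3]]}}

```text
time: 13.15
position: [0.5124, 0.318, 0.1582]
orientation: [-0.0, 0.542, 0.841, -0.0]
contact_force: [-0.1, -0.3, -0.4]
finger_gap: 0.0297
gripper_force: 0.0
```

```bash
python3 - <<'E'
from h import *
o,M=st()
px,P=snap('side','s7')
t=tool(P).reshape(-1,3);t=t[~np.isnan(t[:,0])]
m=(t[:,2]>80)&(t[:,2]<112)&(abs(t[:,0]+3)<50)&(t[:,1]>-115)&(t[:,1]<-15);a=t[m]
print('tray x',np.round([a[:,0].min(),a[:,0].max()],1),'rim/floor world z',np.round(np.percentile((o['position'][2]-a[:,2]/1000)*1000,[2,50,98]),1))
P=snap('wrist','w7')[1]
c=cv2.imread('pics/s7.png')[240:360,140:300]; cv2.imwrite('pics/c7.png',cv2.resize(c,(800,600),interpolation=2))
E
```

```text
t 13.15 p [0.5124 0.318  0.1582] R [[-0.413, 0.911, -0.0], [0.911, 0.413, -0.0], [0.0, -0.0, -1.0]] F [-0.1 -0.3 -0.4] gap 0.029737399197227357 j [-0.17  0.52 -0.66  1.77  0.37  0.98 -0.55] hp 0.0187
tray x [-33.6  30.5] rim/floor world z [54.1 57.7 70.3]
```

View pics/c7.png

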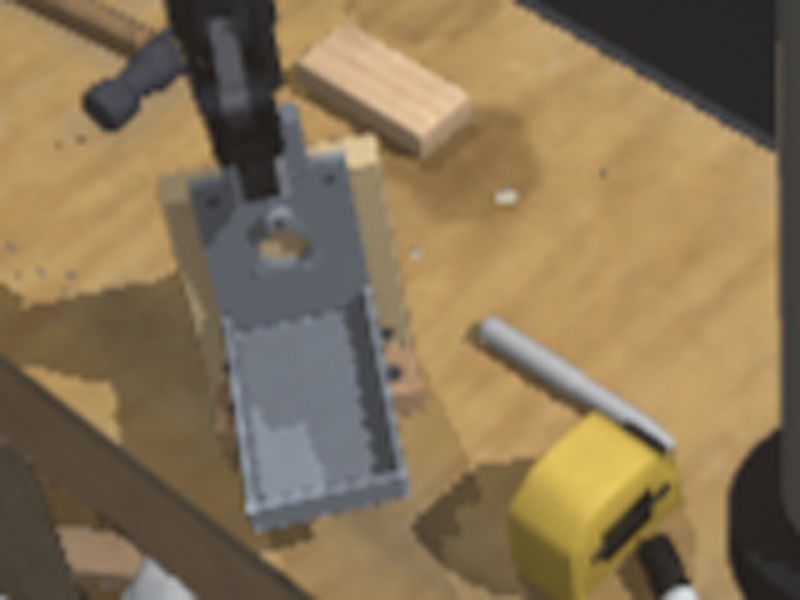

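Crop: the holder hangs straight on the panel, screw at the top of the slot (275,215), tray level (floor 57.7 mm, rim 70 mm as expected). Now the tape.

Call:
{"op": "servo_tool", "data": {"commands": [[0,0,-0.1,0,0,0,-0.3],[0,0,-0.3,0,0,0,-0.3],[0,0,-0.5,0,0,0,-0.3],[0,0,-0.5,0,0,0,-0.3],[0,0,-0.2,0,0,0,-0.3]]}}

```text
time: 13.75
position: [0.5134, 0.3193, 0.2421]
orientation: [0.001, 0.542, 0.841, 0.002]
contact_force: [0.5, 0.6, -0.0]
finger_gap: 0.0302
gripper_force: 0.0
```

```bash
python3 - <<'E'
from h import *
st()
for n in('top0','side0','w4','w1'):
    P=np.load(f'pics/{n}.npz')['P']
    a=rect(n+' tape',P,[.456,.172],.055,.03,.075)
    b=rect(n+' tapetop',P,[.456,.172],.055,.057,.075); print(np.percentile(a[:,2],99).round(4))
# obstacles around tape
P=snap('top','t8')[1]
rect('tape now',P,[.456,.172],.055,.03,.075)
h=rect('hung rim',P,[.465,.298],.07,.066,.074)
E
```

```text
t 13.75 p [0.5134 0.3193 0.2421] R [[-0.413, 0.911, 0.004], [0.911, 0.413, 0.003], [0.001, 0.005, -1.0]] F [ 0.5  0.6 -0. ] gap 0.03015606549078056 j [-0.14  0.43 -0.69  1.69  0.3   1.13 -0.49] hp 0.0187
top0 tape 342 c 460.2 173.1 med [459.9 172.8  55.7] wh 39.5 71.8 ang 58.6
top0 tapetop 146 c 456.0 174.8 med [457.1 175.4  59.7] wh 34.5 46.5 ang 58.4
0.0652
side0 tape 660 c 455.6 172.7 med [445.1 173.4  54.6] wh 37.9 69.8 ang 59.0
side0 tapetop 282 c 454.1 174.2 med [453.7 174.4  60. ] wh 36.7 44.6 ang 58.7
0.0635
w4 tape 3122 c 459.6 172.8 med [451.3 178.6  58.4] wh 39.0 71.2 ang 59.6
w4 tapetop 1765 c 456.8 173.5 med [455.7 175.   60.7] wh 34.3 45.0 ang 59.8
0.0627
w1 tape 722 c 453.7 160.1 med [449.7 157.7  46.4] wh 16.5 68.2 ang 52.5
w1 tapetop 143 c 444.3 163.7 med [442.9 166.   59.2] wh 8.8 30.4 ang 37.1
0.0611
tape now 339 c 459.7 173.6 med [459.9 172.9  56.3] wh 39.5 70.6 ang 59.3
hung rim 37 c 491.5 282.3 med [494.8 274.2  68.7] wh 73.3 27.9 ang 29.8
```

Call:
{"op": "servo_tool", "data": {"commands": [[-0.1,-0.15,0,0,0,0,0],[-0.2,-0.3,0,0,0,0,0],[-0.3,-0.3,0,0,0,0,0.5],[-0.32,-0.3,0,0,0,0,1],[-0.32,-0.3,0,0,0,0,1],[-0.32,-0.3,0,0,0,0,1],[-0.32,-0.3,0,0,0,0,1],[-0.2,-0.2,0,0,0,0,1],[-0.13,-0.07,0.1,0,0,-5,1],[0,0,0.2,0,0,-7.5,1],[0,0,0.3,0,0,-7.5,1],[0,0,0.3,0,0,-7.5,1],[0,0,0.3,0,0,-7.3,1],[0,0,0.2,0,0,0,1],[0,0,0,0,0,0,1]]}}

```text
time: 15.3
position: [0.4554, 0.1703, 0.1663]
orientation: [-0.002, 0.267, 0.964, -0.001]
contact_force: [0.4, 0.5, -0.2]
finger_gap: 0.0851
gripper_force: 0.0
```

```bash
python3 - <<'E'
from h import *
o,M=st();print('yaw',np.degrees(np.arctan2(M[1,1],M[0,1])))
for n in('wrist','side'):
    P=snap(n,'t9_'+n)[1]
    t=tool(P).reshape(-1,3);t=t[~np.isnan(t[:,0])]; zw=o['position'][2]*1000-t[:,2]
    for lo,hi in((4,25),(25,45),(45,57),(57,68)):
        a=t[(zw>lo)&(zw<hi)&(abs(t[:,0])<48)&(abs(t[:,1])<32)]
        if len(a)>5:(c,w,an)=cv2.minAreaRect(a[:,:2].astype(np.float32));print(n,lo,len(a),np.round(c,1),np.round(w,1),round(an,1),np.round([a[:,0].min(),a[:,0].max(),a[:,1].min(),a[:,1].max()],1))
E
```

```text
t 15.3 p [0.4554 0.1703 0.1663] R [[-0.857, 0.515, -0.004], [0.515, 0.857, -0.001], [0.003, -0.003, -1.0]] F [ 0.4  0.5 -0.2] gap 0.08509181650945588 j [ 0.17  0.35 -0.78  2.02  0.31  0.9   0.25] hp 0.0187
yaw 59.01764413581956
wrist 4 506 [ 15.1 -10.5] [68.7 23.8] 42.4 [-16.2  32.9 -32.   21.5]
wrist 25 495 [-1.7  3.3] [39.7 69.6] 89.4 [-36.7  33.2 -16.8  23.1]
wrist 45 1643 [-0.8  2.2] [36.3 65.1] 89.4 [-33.2  31.9 -16.   20.6]
wrist 57 2831 [0.3 2.7] [34.  44.4] 88.9 [-21.7  22.6 -14.3  19.9]
side 4 208 [-8. -3.] [56.6 87.5] 83.0 [-48.   36.1 -31.9  30.4]
side 25 218 [ 2.2 -3.6] [74.4 34.1] 9.4 [-35.7  36.3 -18.2  19.2]
side 45 252 [2.8 1.4] [37.4 64.8] 89.3 [-29.7  35.4 -17.5  19.8]
side 57 221 [3.6 1.9] [38.4 35.2] 0.7 [-15.7  22.7 -15.8  19.6]
```

View pics/t9_wrist.png

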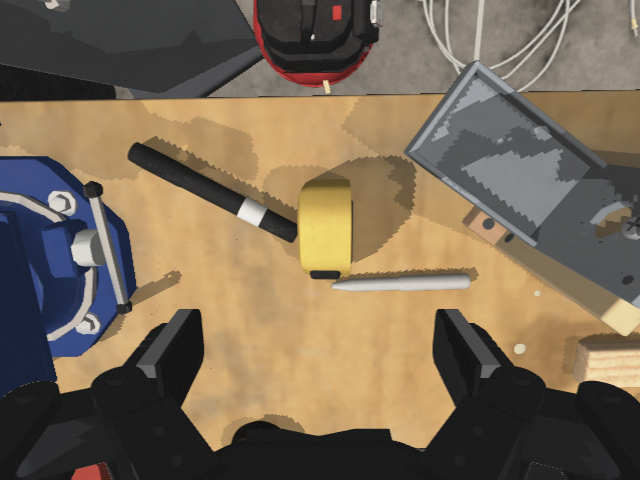

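Wrist view: tape upright at (325,230), aligned with the tool. A black marker on its left is nearly touching, and a pen lies at the right end. Descending with tips above the marker.

Call:
{"op": "servo_tool", "data": {"commands": [[0,0.03,0.2,0,0,0,1],[0,0.02,0.4,0,0,0,1],[0,0,0.5,0,0,0,1],[0,0,0.5,0,0,0,1],[0,0,0.5,0,0,0,1],[0,0,0.4,0,0,0,1],[0,0,0.2,0,0,0,1],[0,0,0.08,0,0,0,1],[0,0,0,0,0,0,1],[0,0,0,0,0,0,-1],[0,0,0,0,0,0,-1],[0,0,0,0,0,0,-1],[0,0,0,0,0,0,-1],[0,0,0,0,0,0,-1],[0,0,0,0,0,0,-1]]}}

```text
time: 16.9
position: [0.459, 0.1738, 0.0302]
orientation: [0.001, 0.266, 0.964, 0.0]
contact_force: [-1.2, -0.8, 7.2]
finger_gap: 0.0348
gripper_force: 59.6
```

Call:
{"op": "servo_tool", "data": {"commands": [[0,0,-0.1,0,0,0,-1],[0,0,-0.3,0,0,0,-1],[0,0,-0.5,0,0,0,-1],[0,0,-0.5,0,0,0,-1],[0,0,-0.5,0,0,0,-1],[0,0,-0.4,0,0,0,-1],[0,0,-0.1,0,0,0,-1],[0,0,0,0,0,0,-1]]}}

```text
time: 17.7
position: [0.4586, 0.1736, 0.1502]
orientation: [0.001, 0.266, 0.964, 0.0]
contact_force: [0.1, -0.4, -3.5]
finger_gap: 0.0347
gripper_force: 60.2
```

```bash
python3 - <<'E'
from h import *
o,M=st();print('yaw',np.degrees(np.arctan2(M[1,1],M[0,1])))
for n in('wrist','side','top'):
    P=snap(n,'t10_'+n)[1]
    t=tool(P).reshape(-1,3);t=t[~np.isnan(t[:,0])]
    a=t[(t[:,2]>4)&(t[:,2]<40)&(abs(t[:,0])<48)&(abs(t[:,1])<28)]
    if len(a)>5: print(n,len(a),np.round(np.percentile(a,[0,2,98,100],axis=0),1).tolist())
    w=P.reshape(-1,3);w=w[~np.isnan(w[:,0])]
    d=(w[:,:2]-[.5187,.3185])@np.array([[.911,-.413],[.413,.911]])*1000; z=w[:,2]*1000
    for lab,lo,hi in(('floor',54,63),('rim',66,73)):
        m=(d[:,0]<-8)&(d[:,0]>-118)&(abs(d[:,1])<42)&(z>lo)&(z<hi)
        if m.sum()>5: print(n,lab,m.sum(),'px',np.round(np.percentile(d[m,0],[0,2,98]),1),'py',np.round(np.percentile(d[m,1],[0,1,99,100]),1),'z',np.median(z[m]).round(1))
E
```

```text
t 17.7 p [0.4586 0.1736 0.1502] R [[-0.859, 0.512, 0.002], [0.512, 0.859, 0.0], [-0.001, 0.001, -1.0]] F [ 0.1 -0.4 -3.5] gap 0.03465201812085557 j [ 0.16  0.38 -0.77  2.03  0.35  0.87  0.22] hp 0.0187
yaw 59.196829622441996
wrist 919 [[30.5, -15.9, 4.0], [31.1, -14.7, 4.5], [33.5, 17.6, 24.8], [33.7, 18.4, 27.1]]
wrist floor 16151 px [-108.1 -107.5  -10.1] py [-33.5 -28.8  26.9  29.8] z 57.5
wrist rim 3761 px [-108.2 -107.8  -10.9] py [-33.5 -33.3  30.4  31.2] z 68.9
side 224 [[-33.7, -19.4, 4.0], [-30.7, -18.4, 5.1], [36.0, 15.8, 26.6], [36.7, 18.9, 27.5]]
side floor 981 px [-110.6 -109.   -10.3] py [-31.5 -27.1  28.5  31.7] z 57.3
side rim 202 px [-112.1 -109.6   -9.1] py [-31.4 -31.3  32.4  32.6] z 68.7
top floor 465 px [-105.7  -98.6   -9.9] py [-32.1 -31.9  28.4  32.3] z 57.5
top rim 74 px [-107.1 -106.6  -11.7] py [-32.4 -32.3  31.8  32. ] z 69.1
```

Call:
{"op": "servo_tool", "data": {"commands": [[0,0,0,0,0,-4,-1],[0,0,0,0,0,-7.3,-1],[0,0,0,0,0,-7.3,-1],[0,0,0,0,0,-7.3,-1],[0,0,0,0,0,-7.3,-1],[0,0,0,0,0,-7.3,-1],[0,0,0,0,0,-7.3,-1],[0,0,0,0,0,-7.4,-1],[-0.07,0.13,0,0,0,0,-1],[-0.12,0.25,0,0,0,0,-1],[-0.16,0.3,0,0,0,0,-1],[-0.16,0.3,0,0,0,0,-1],[-0.16,0.3,0,0,0,0,-1],[-0.16,0.3,0,0,0,0,-1],[-0.12,0.3,0,0,0,0,-1],[-0.1,0.25,0,0,0,0,-1],[0,0,0,0,0,0,-1]]}}

```text
time: 19.55
position: [0.4612, 0.2949, 0.1492]
orientation: [-0.0, -0.212, 0.977, 0.001]
contact_force: [-0.0, -0.3, -2.8]
finger_gap: 0.0348
gripper_force: 60.1
```

```bash
python3 - <<'E'
from h import *
o,M=st();print('yaw',np.degrees(np.arctan2(M[1,1],M[0,1])))
p=np.array(o['position'][:2])-[.5187,.3185];print('panel coords',p@[.911,.413]*1000,p@[-.413,.911]*1000)
for n in('wrist','side'):
    P=snap(n,'t11_'+n)[1]
    t=tool(P).reshape(-1,3);t=t[~np.isnan(t[:,0])]
    for l,z0,z1 in(('tape',3,28),('rim',78,85),('floor',89,97)):
        a=t[(t[:,2]>z0)&(t[:,2]<z1)&(abs(t[:,0]-5)<65)&(abs(t[:,1])<42)]
        if len(a)>5: print(n,l,len(a),np.round(np.percentile(a,[0,2,98,100],axis=0),1).tolist())
E
```

```text
t 19.55 p [0.4612 0.2949 0.1492] R [[-0.91, -0.415, -0.001], [-0.415, 0.91, 0.002], [-0.0, 0.002, -1.0]] F [-0.  -0.3 -2.8] gap 0.03483240338423833 j [ 0.05  0.54 -0.95  1.89  0.53  0.98  0.86] hp 0.0187
yaw 114.49029803301411
panel coords -62.16285517892298 2.287677380100626
wrist tape 3716 [[-58.6, -29.7, 3.0], [-57.8, -26.5, 3.3], [34.1, 27.8, 25.9], [34.4, 30.1, 28.0]]
wrist rim 1937 [[-27.8, -34.3, 78.0], [-18.1, -33.9, 78.7], [45.0, 29.3, 84.0], [45.1, 30.0, 85.0]]
wrist floor 3705 [[-4.9, -33.2, 89.0], [5.2, -30.0, 90.3], [44.8, 25.0, 93.9], [45.0, 28.7, 95.6]]
side tape 197 [[-58.6, -15.4, 3.1], [-57.4, -13.9, 3.3], [36.4, 20.1, 26.7], [37.7, 20.9, 27.5]]
side rim 236 [[-59.2, -30.9, 78.0], [-58.3, -30.6, 78.2], [47.3, 32.7, 84.7], [48.0, 32.9, 84.9]]
side floor 693 [[-59.2, -31.0, 89.0], [-51.4, -26.3, 89.4], [46.2, 28.6, 95.2], [48.0, 41.1, 96.9]]
```

Call:
{"op": "servo_tool", "data": {"commands": [[-0.03,-0.04,0,0,0,0,-1],[0,0,0.15,0,0,0,-1],[0,0,0.2,0,0,0,-1],[0,0,0.2,0,0,0,-1],[0,0,0.2,0,0,0,-1],[0,0,0.2,0,0,0,-1],[0,0,0.1,0,0,0,-1],[0,0,0.08,0,0,0,-1],[0,0,0.04,0,0,0,-1],[0,0,0,0,0,0,-1]]}}

```text
time: 20.65
position: [0.4643, 0.2912, 0.0908]
orientation: [-0.0, -0.211, 0.977, 0.0]
contact_force: [-0.5, -0.2, -2.4]
finger_gap: 0.0346
gripper_force: 60.1
```

Call:
{"op": "servo_tool", "data": {"commands": [[0,0,0.01,0,0,0,-1],[0,0,0.01,0,0,0,-1],[0,0,0,0,0,0,-1]]}}

```text
time: 20.95
position: [0.4645, 0.2912, 0.09]
orientation: [0.0, -0.211, 0.977, 0.0]
contact_force: [0.1, -0.6, -2.8]
finger_gap: 0.035
gripper_force: 60.1
```

Call:
{"op": "servo_tool", "data": {"commands": [[0,0,0.02,0,0,0,-1],[0,0,0,0,0,0,-1]]}}

```text
time: 21.15
position: [0.4643, 0.2911, 0.0888]
orientation: [-0.0, -0.211, 0.977, -0.0]
contact_force: [-0.3, -0.3, -2.4]
finger_gap: 0.0348
gripper_force: 60.1
```

Call:
{"op": "servo_tool", "data": {"commands": [[0,0,0.015,0,0,0,-1],[0,0,0,0,0,0,-1]]}}

```text
time: 21.35
position: [0.4643, 0.2911, 0.088]
orientation: [-0.0, -0.211, 0.977, -0.0]
contact_force: [-0.3, -0.8, -3.1]
finger_gap: 0.035
gripper_force: 60.1
```

Call:
{"op": "servo_tool", "data": {"commands": [[0,0,0.015,0,0,0,-1],[0,0,0,0,0,0,-1]]}}

```text
time: 21.55
position: [0.4643, 0.2912, 0.0874]
orientation: [0.0, -0.211, 0.977, -0.0]
contact_force: [-0.8, -0.7, -1.5]
finger_gap: 0.0347
gripper_force: 60.3
```

Call:
{"op": "servo_tool", "data": {"commands": [[0,0,0.01,0,0,0,-1],[0,0,0,0,0,0,-1]]}}

```text
time: 21.75
position: [0.4643, 0.2912, 0.0871]
orientation: [0.0, -0.211, 0.977, -0.0]
contact_force: [-1.6, -1.9, 1.4]
finger_gap: 0.0349
gripper_force: 60.7
```

```bash
python3 - <<'E'
from h import *
o,M=st()
P=snap('side','t12')[1]
t=P.reshape(-1,3);t=t[~np.isnan(t[:,0])];d=(t[:,:2]-[.5187,.3185])@np.array([[.911,-.413],[.413,.911]])*1000;z=t[:,2]*1000
m=(abs(d[:,1])<42)&(d[:,0]>-118)&(d[:,0]<-95)&(z>50)&(z<75);print('front rim z',np.percentile(z[m],[50,90,98]).round(1))
w=snap('wrist')[1]; t=tool(w).reshape(-1,3);t=t[~np.isnan(t[:,0])];a=t[(t[:,2]>5)&(t[:,2]<40)&(t[:,0]>28)&(t[:,0]<60)&(abs(t[:,1])<35)]
print('wrist z hist world',[(k,int(((o['position'][2]*1000-a[:,2])//2==k//2).sum())) for k in range(50,84,2)], a[:,0].max())
E
```

```text
t 21.75 p [0.4643 0.2912 0.0871] R [[-0.911, -0.413, 0.0], [-0.413, 0.911, -0.0], [-0.0, -0.0, -1.0]] F [-1.6 -1.9  1.4] gap 0.03491059875239188 j [-0.    0.62 -0.88  1.94  0.62  0.88  0.79] hp 0.0187
front rim z [63.8 70.2 73.8]
wrist z hist world [(50, 0), (52, 16), (54, 1090), (56, 1702), (58, 131), (60, 207), (62, 173), (64, 273), (66, 1374), (68, 935), (70, 88), (72, 76), (74, 94), (76, 94), (78, 91), (80, 106), (82, 4)] 47.031153959263854
```

Call:
{"op": "servo_tool", "data": {"commands": [[0,0,0,0,0,0,0],[0,0,0,0,0,0,0.2],[0,0,0,0,0,0,0.4],[0,0,0,0,0,0,0.4],[0,0,-0.1,0,0,0,0.4],[0,0,-0.3,0,0,0,0.4],[0,0,-0.4,0,0,0,0.4],[0,0,-0.5,0,0,0,0.4],[0,0,-0.5,0,0,0,0.4],[0.2,0,-0.5,0,0,0,0.4],[0.2,0,-0.3,0,0,0,0.4],[0,0,0,0,0,0,0.4]]}}

```text
time: 23.05
position: [0.4461, 0.2839, 0.22]
orientation: [0.002, -0.212, 0.977, 0.0]
contact_force: [-0.9, 0.2, 0.6]
finger_gap: 0.0598
gripper_force: 0.0
```

```bash
python3 - <<'E'
from h import *
st()
for n in('side','top','wrist'):
    P=snap(n,'f_'+n)[1]
    t=P.reshape(-1,3);t=t[~np.isnan(t[:,0])];d=(t[:,:2]-[.5187,.3185])@np.array([[.911,-.413],[.413,.911]])*1000;z=t[:,2]*1000
    for l,a,b,lo,hi in(('tapetop',-104,-15,112,130),('tape',-104,-15,80,130),('rim',-118,-5,66,74),('tab',-20,8,178,195)):
        m=(abs(d[:,1])<40)&(d[:,0]>a)&(d[:,0]<b)&(z>lo)&(z<hi)
        if m.sum()>9: r=cv2.minAreaRect(d[m].astype(np.float32)); print(n,l,m.sum(),'px',np.round(np.percentile(d[m,0],[1,99]),1),'py',np.round(np.percentile(d[m,1],[1,99]),1),'z',np.percentile(z[m],[50,99]).round(1),'ang',round(r[2],1),np.round(r[1],1))
E
```

```text
t 23.05 p [0.4461 0.2839 0.22  ] R [[-0.91, -0.414, 0.004], [-0.414, 0.91, 0.002], [-0.005, -0.0, -1.0]] F [-0.9  0.2  0.6] gap 0.059814522068685996 j [ 0.13  0.43 -1.03  1.87  0.42  1.08  0.94] hp 0.0187
side tapetop 278 px [-87.7 -45.1] py [-18.2  14.6] z [115.7 119.5] ang 0.9 [44.9 33.5]
side tape 593 px [-99.  -35.9] py [-20.6  17.8] z [111.2 119. ] ang 0.7 [69.4 39.6]
side rim 223 px [-109.5   -5.5] py [-31.1  32.4] z [68.  73.7] ang 90.0 [ 63.7 104.5]
side tab 103 px [-16.4  -6.2] py [-16.1  16.9] z [184.5 188. ] ang 3.8 [11.4 33.6]
top tapetop 35 px [-57.1 -41.1] py [-19.4   5.9] z [115.4 119.2] ang 65.6 [29.1 13.1]
top tape 146 px [-92.  -24.2] py [-21.6  14.4] z [105.1 119.2] ang 27.0 [76.9 32.4]
top rim 39 px [-104.9   -7.1] py [-32.6  30.9] z [69.  73.4] ang 0.6 [99.7 63.4]
top tab 55 px [-13.4  -3.7] py [-17.1  16.2] z [184.4 189.2] ang 88.6 [34.3  9.8]
wrist tapetop 3087 px [-85.5 -42.6] py [-20.7  12.9] z [116.2 118.3] ang 0.6 [45.7 34.7]
wrist tape 4988 px [-96.6 -30.8] py [-21.8  16.1] z [114.5 118.2] ang 1.2 [70.5 39. ]
wrist rim 1684 px [-107.6   -5.1] py [-33.3  30.4] z [67.8 73.2] ang 0.0 [102.8  64.2]
wrist tab 1453 px [-14.6  -4.5] py [-17.7  15.2] z [185.3 187. ] ang 0.1 [11.2 33.8]
```

```bash
python3 -c "
from rig import bot
print(bot.sign_off())"
```

```text
the job is handed in; nothing more can be done
None
```

The job is handed in at about 23 s: the holder hangs by itself on the screw at the top of its slot, with a lean of about 2° forward under the load, and the larger tape measure stands upright on the tray floor with the robot clear of everything.

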